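# Slide the tipped-over pill box onto its rail

### The arm

A 7-joint arm with a two-finger parallel gripper is mounted at the origin on the work surface. World frame = base frame: x ahead of the robot, y to its left, z up, the work surface at z = 0. Lengths are in m, angles in rad, forces in N, time in s.
With the tool pointing down it reaches from about 0.4 to 0.85 m from the base axis. Payload 4.4 kg.
Tool frame: the origin (TCP) lies between the finger pads; the fingertips stand r.finger_overhang ahead of it and the grasp point (between the pads) lies 6 mm ahead of it (r.finger_overhang is the distance from the TCP to the fingertips, in m); z points along the fingers, y is the direction in which the jaws open and shut (so a half turn about z gives the same grasp; the last joint's range is limited). The gripper opens to 94 mm and grips with 3 to 60 N. Pads are 16 mm wide; open, the fingers measure 119 mm over their backs; the gripper's body (75 mm by 177 mm) begins 78 mm behind the grasp point.
Start: joints at [-1.386, 0.628, 0.038, 1.517, -0.027, 0.996, -0.02], TCP at [0.161, 0.63, 0.23] pointing down, gripper open.
Joint ranges: [-3.06, 3.06], [-0.37, 2.12], [-1.25, 1.32], [0.18, 2.47], [-1.1, 4.24], [0.23, 1.98], [-2.94, 2.94]. Speed limits (rad/s): [2.57, 2.57, 3.14, 3.14, 3.14, 3.14, 3.14].

### API

Orientations are given as a rotation vector (axis times angle).
In Python, from rig import r, kin, readout, cams, spotter gives the robot as it stands. The module is installed in compiled form; this text tells all that it offers. Calls block until the motion is done:
- r.movep(position, orientation): joint-space move of the TCP to a pose.
- r.move_straight(position, rot=None, feed=0.15): straight line of the TCP; rot=None keeps the orientation; feed is the mean speed in m/s.
- r.move_joints(angles): joint-space move.
- r.command_gripper(opening, grip_force=None): finger opening in m; grip_force is the grip in N (None keeps the last); returns when the fingers have stopped.
- r.dwell(seconds).
- kin.inverse_kinematics(position, orientation): joint angles nearest the present ones, or None.
- readout.get_state(): the state.
- cams.grab_frame(name): name is "side" or "top" or "wrist"; returns a dict with "img" (384x512x3 uint8, blue, green, red), "range_z" (384x512 float32, m along the optical axis (not along the pixel's ray), 0 where there is no reading), "vertical_fov" (degrees; the focal length in pixels is half the picture's height over the tangent of half this angle, whatever the lens; pixels are square), "cx", "cy" (the principal point, pixels), "dist_coeffs" ([k1, k2, p1, p2, k3] as OpenCV has them; the pictures are not rectified), "cam_to_world" (4x4, takes a point from camera to world coordinates). Camera axes: x right, y up, looking along -z (the intrinsics and any distortion apply to the point x, -y, -z); pixel columns grow to the right and rows downward; lengths in m; the calibration is good to about 2 mm. A picture is of the moment at which its call begins.
A pose or a line that the arm cannot do raises r.PlanningError and nothing moves.
- r.sign_off(): hands the job in, once; it reports no verdict.
Trained networks look in a picture, given as the dict that the camera call returned (one of the last four; its "shot" number tells which), for a name from the list of things; names that differ only in an ending like _2 or _b are one class to them, and where a whole thing is asked for, a point or a joint stands for the part that bears it (a point fixed in the world has none). Each returns a list of dicts, best first, with "p" (0 to 1); they miss things now and then, are a little off and sometimes report something else, mostly with a low value. They report only what shows in the picture. A call takes as long as a camera call.
- spotter.trace(target, picture): "mask" (384x512 bool, what is visible of it) and "xy" ([column, row] in pixels, amid what is visible of it).
- spotter.mark_of(target, picture): "xy" ([column, row] in pixels: a listed point, or the origin of a listed thing).
The state is a dict: "time_s": time; "joints": joint angles; "dq": joint speeds; "joint_torque": joint torques, N m; "position": TCP position; "tool_rot": TCP orientation; "ft_force": force on the tool from outside, world axes, zero at the start; "moment": the same for the moment, N m; "grip_width": finger opening in m.
Only numpy, scipy, OpenCV 4.12 (cv2) and the standard library are available. Lean on these libraries where they do the work, as an engineer would, in place of code of your own. Each camera call takes 0.05 s, during which the arm holds its last target.

### The job

The turquoise pill box is lying on its side: stand it upright on the shelf top, on its channelled underside, clear of the rail, and let go of it. Then take it again, thread it onto the aluminium rail from the rail's open end and slide it fully home against the wooden stop in front of the toothbrush rack. Let go and leave it there upright, and do not disturb the mug, the mirror or the comb.

Things in the scene. Friction and masses are not known exactly. Their poses are not given: they have to be found in the camera images.
- pillbox: Turquoise pill box, lid shut for good, about 120 g. 52 mm along own x (underside to lid), 56 mm along own y (channel direction, either end may lead), 46 mm along own z. Origin: centre of the channelled underside. Starts lying on a side: z up, origin 23 mm above the shelf top, underside roughly to the robot's right (-y). Standing, x points up and the origin is at shelf-top height. Grip anywhere on its flat faces.
- pillbox_lid (a point): Centre of the pale lid's outer face, 52 mm from the underside. Centre of mass about 24 mm from the underside, on the middle line: with its lower edge on the shelf top the box rights itself when let go less than about 40 degrees from upright.
- pillbox_channel (a point): Middle of the box's T-channel, 8 mm above the underside. The channel runs along own y, open at both ends: a 17 mm wide opening between two 4 mm thick lips, above them a groove 28.6 mm wide from 4 to 12.5 mm above the underside.
- organiser: Fixed bamboo and aluminium organiser. Origin as point rail_stop; z up; own y runs along the rail from its open end (y = -130 mm) to the stop (y = 0). Box fully home: its leading end touches the stop, box origin at y = -28 mm, x = 0, z = 0. Beyond, on a 10 mm board, from y = 85 to 155 mm stands the slotted rack, 100 mm wide, 105 mm tall, with three fixed toothbrushes up to 207 mm high.
- rail_mouth (a point): Tip of the rail's open end, on its centre line, at shelf-top height. T-rail standing on the shelf top: web 12 mm wide, flange 25 mm wide from 5.5 to 10.5 mm up, end rounded in plan (radius 12.5 mm). A box standing on the shelf top slides on at that height, its lips on the shelf top under the flange, 1.8 mm play each side; it cannot go on from above.
- rail_stop (a point): Point at shelf-top height on the rail's centre line, in the face of the wooden stop. The stop is rigid, 90 mm wide, 24 mm high.
- mug: Green ceramic mug, loose, 80 mm across, 92 mm tall, handle at own +y. Origin: centre of its underside. Bystander.
- mirror: Round aluminium mirror (144 mm across) on a stand with a 110 mm round foot, loose, 199 mm tall, the disc 10 mm thick, facing own -x. Origin: centre of its underside. Bystander.
- comb: Wooden comb lying flat, loose, 150 mm along own x, 37 mm wide, 6 mm thick. Origin: near its middle, underside. Bystander.

How it is judged:
On the way, in this order (a step that is already met when the one before it is completed fails the run):
1. the pill box stands upright on the shelf top, still, let go, clear of the rail (angle between pillbox's own x axis and vertical below 0.1 rad and height (world z) of pillbox below 0.004 m and contact force between pillbox and the fingers below 0.05 N and linear speed of pillbox below 0.02 m/s and horizontal distance between pillbox and rail_mouth above 0.035 m and y of pillbox in the frame of organiser below -0.13 m), for 0.2 s.
2. its leading end is threaded on the rail at the open end, by 8 mm or more, still well short of the stop (angle between pillbox's own x axis and vertical below 0.15 rad and x of pillbox in the frame of organiser between -0.006 and 0.006 m and y of pillbox in the frame of organiser between -0.15 and -0.05 m and height (world z) of pillbox below 0.004 m).
At the end, for the whole second after the job is handed in: The pill box is on the rail, upright within 0.08 rad, in line with the rail (4 mm sideways, 0.12 rad), its leading end within 3.5 mm of the stop, down at shelf-top level, at rest and let go; mug, mirror and comb where they were (angle between pillbox's own x axis and vertical below 0.08 rad and x of pillbox in the frame of organiser between -0.004 and 0.004 m and y of pillbox in the frame of organiser between -0.0315 and -0.025 m and height (world z) of pillbox below 0.004 m and angle between the y axis of pillbox and the y axis of organiser, either way round below 0.12 rad and linear speed of pillbox below 0.01 m/s and contact force between pillbox and the fingers below 0.05 N); the robot touches nothing.
It fails at once if the mug is moved by more than 15 mm (distance of mug from where it was at the start of the episode above 0.015 m).
It fails at once if the mirror is moved by more than 15 mm (distance of mirror from where it was at the start of the episode above 0.015 m).
It fails at once if the comb is moved by more than 15 mm (distance of comb from where it was at the start of the episode above 0.015 m).
It fails at once if mug is tipped (angle between mug's own z axis and vertical above 0.4 rad).
It fails at once if mirror is tipped (angle between mirror's own z axis and vertical above 0.4 rad).
It also fails if it takes over 70 s, if anything falls off the work surface, if the arm or the gripper's body presses on something with over 40 N, if the wrist force passes 120 N, or if a joint passes its speed limit or range.

## Working session

There is one attempt and no reset: what is moved stays moved. The work goes in short steps, each a Python script; the robot and the scene stay as the last script left them, time stands still between calls to the robot, and variables do not carry over. Pictures are saved under pics/ and viewed, and the job is handed in when it is done.

```bash
mkdir -p pics
cat > h.py <<'E'
import numpy as np, cv2
from rig import r, kin, readout, cams, spotter
from scipy.spatial.transform import Rotation as R
def K(f):
    h=f["img"].shape[0]; fl=h/2/np.tan(np.radians(f["vertical_fov"])/2)
    return np.array([[fl,0,f["cx"]],[0,fl,f["cy"]],[0,0,1.]])
def rays(f,px):
    px=np.asarray(px,float).reshape(-1,1,2)
    u=cv2.undistortPoints(px,K(f),np.array(f["dist_coeffs"],float)).reshape(-1,2)
    d=np.c_[u[:,0],-u[:,1],-np.ones(len(u))]   # per unit depth
    return d
def pts(f,px,z):  # depth
    T=np.array(f["cam_to_world"]); c=rays(f,px)*np.asarray(z).reshape(-1,1)
    return c@T[:3,:3].T+T[:3,3]
def onplane(f,px,h):
    T=np.array(f["cam_to_world"]); d=rays(f,px)@T[:3,:3].T
    s=(h-T[2,3])/d[:,2]; return T[:3,3]+d*s[:,None]
def cloud(f,mask):
    v,u=np.nonzero(mask&(f["range_z"]>0)); return pts(f,np.c_[u,v],f["range_z"][v,u])
def save(f,n): cv2.imwrite(f"pics/{n}.png",f["img"])
E
python3 - <<'E'
from h import *
print(r.finger_overhang, readout.get_state()["tool_rot"])
for n in ["top","side","wrist"]:
    f=cams.grab_frame(n); save(f,n+"0")
    print(n,np.round(f["cam_to_world"],3).tolist(),f["vertical_fov"])
    if n=="wrist": continue
    for t in ["pillbox","mug","mirror","comb","organiser"]:
        q=spotter.trace(t,f)
        if q:
            c=cloud(f,q[0]["mask"]); print(t,q[0]["p"],q[0]["xy"],np.round(np.percentile(c,[2,50,98],axis=0),3).tolist() if len(c) else None)
    for t in ["rail_mouth","rail_stop","pillbox_lid","pillbox_channel","pillbox"]:
        for q in spotter.mark_of(t,f)[:2]:
            print(t,q["p"],q["xy"],np.round(onplane(f,q["xy"],0.023 if "pill" in t else 0),3))
E
```

```text
0.025 [-3.92920282e-01 -3.11669431e+00  2.89965127e-03]
top [[-0.026, 0.994, -0.107, 0.496], [-1.0, -0.025, 0.019, -0.028], [0.016, 0.108, 0.994, 0.809], [0.0, 0.0, 0.0, 1.0]] 49.81750943654435
pillbox 0.57 [326.7, 232.6] [[0.467, -0.194, 0.013], [0.498, -0.162, 0.047], [0.529, -0.13, 0.05]]
mirror 0.61 [137.8, 120.3] [[0.659, 0.114, 0.005], [0.701, 0.172, 0.102], [0.722, 0.235, 0.199]]
comb 0.65 [370.6, 136.7] [[0.609, -0.284, -0.001], [0.682, -0.269, 0.006], [0.752, -0.25, 0.01]]
organiser 0.96 [95.0, 255.5] [[0.411, 0.075, 0.008], [0.468, 0.258, 0.032], [0.514, 0.324, 0.203]]
rail_mouth 0.6 [213.1, 222.6] [[0.522 0.047 0.   ]]
rail_stop 0.77 [144.1, 243.0] [[0.486 0.181 0.   ]]
pillbox_lid 0.57 [315.6, 246.1] [[ 0.472 -0.148  0.023]]
pillbox_channel 0.97 [326.9, 223.6] [[ 0.514 -0.171  0.023]]
pillbox 0.68 [332.3, 223.6] [[ 0.513 -0.181  0.023]]
side [[-0.982, 0.142, -0.125, 0.46], [-0.189, -0.728, 0.659, 0.689], [0.002, 0.671, 0.742, 0.874], [0.0, 0.0, 0.0, 1.0]] 43.37815358038377
pillbox 0.72 [296.0, 168.5] [[0.466, -0.191, 0.0], [0.5, -0.15, 0.041], [0.534, -0.126, 0.048]]
mug 0.83 [199.3, 162.4] [[0.697, -0.147, 0.004], [0.737, -0.085, 0.057], [0.782, -0.057, 0.091]]
mirror 0.82 [172.7, 265.2] [[0.66, 0.123, 0.001], [0.701, 0.191, 0.01], [0.758, 0.245, 0.196]]
comb 0.79 [231.0, 135.1] [[0.612, -0.284, -0.004], [0.685, -0.268, 0.003], [0.752, -0.248, 0.007]]
organiser 0.97 [287.7, 321.0] [[0.405, 0.077, 0.006], [0.463, 0.297, 0.033], [0.517, 0.338, 0.201]]
rail_mouth 0.94 [278.9, 238.8] [[0.512 0.048 0.   ]]
rail_stop 0.57 [283.2, 290.4] [[0.484 0.175 0.   ]]
pillbox_lid 0.65 [306.1, 173.7] [[ 0.474 -0.142  0.023]]
pillbox_channel 0.95 [290.0, 166.1] [[ 0.516 -0.161  0.023]]
pillbox 0.67 [290.8, 160.5] [[ 0.517 -0.181  0.023]]
wrist [[0.249, -0.933, -0.26, 0.085], [0.969, 0.24, 0.068, 0.65], [-0.001, -0.269, 0.963, 0.385], [0.0, 0.0, 0.0, 1.0]] 58.35843328521152
```

View pics/top0.png

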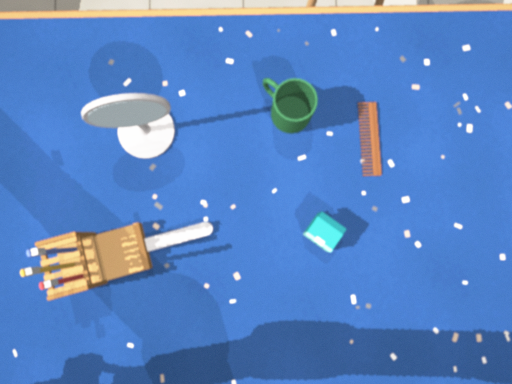

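View pics/side0.png

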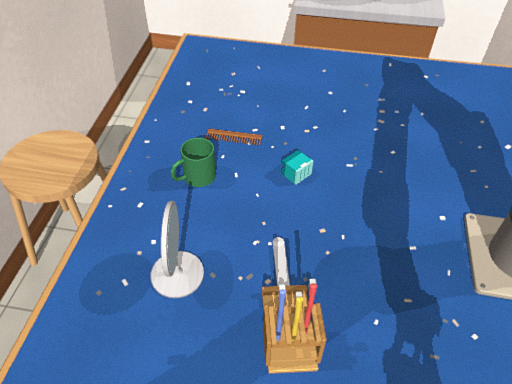

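The top view shows the box at about (325,232), with its pale lid facing lower-left toward (-x,+y). The rail mouth is at (212,228) and the stop face at about (148,240). The mug, mirror and comb are well away from the path. Next I'll look closely with the wrist camera and fit poses.

```bash
cat > look.py <<'E'
from h import *
def rect(f,mask,zlo,zhi):
    c=cloud(f,mask); c=c[(c[:,2]>zlo)&(c[:,2]<zhi)]
    return cv2.minAreaRect((c[:,:2]*1000).astype(np.float32)),np.median(c[:,2])
E
python3 - <<'E'
from look import *
r.movep([0.45,-0.12,0.30],readout.get_state()["tool_rot"])
print(readout.get_state()["time_s"])
for n in ["wrist","top","side"]:
    f=cams.grab_frame(n); save(f,n+"1")
    q=spotter.trace("pillbox",f)
    if q: print(n,q[0]["p"],rect(f,q[0]["mask"],0.042,0.06))
    for t in ["pillbox_lid","pillbox_channel","pillbox"]:
        for q in spotter.mark_of(t,f)[:2]:
            print(t,q["p"],q["xy"],np.round(onplane(f,q["xy"],0.023 if "pill" in t else 0),3))
E
```

```text
3.9917
wrist 0.76 (((498.392578125, -163.13046264648438), (55.9970703125, 52.591278076171875), 52.837867736816406), np.float64(0.04572207382809351))
pillbox_lid 0.93 [241.3, 187.3] [[ 0.48  -0.147  0.023]]
pillbox_channel 0.86 [227.1, 213.8] [[ 0.511 -0.174  0.023]]
pillbox 0.91 [224.7, 220.3] [[ 0.519 -0.18   0.023]]
top 0.76 (((498.5101623535156, -163.6881103515625), (56.28098678588867, 52.692867279052734), 52.75780487060547), np.float64(0.04709988581300939))
pillbox_lid 0.79 [314.8, 244.8] [[ 0.474 -0.146  0.023]]
pillbox 0.8 [333.3, 222.7] [[ 0.515 -0.183  0.023]]
side 0.96 (((500.77642822265625, -161.0047607421875), (56.54290771484375, 53.60116195678711), 53.19120788574219), np.float64(0.04473052107291692))
pillbox_lid 0.72 [307.9, 173.5] [[ 0.47  -0.144  0.023]]
pillbox_lid 0.41 [279.8, 239.4] [[0.509 0.066 0.023]]
pillbox_channel 0.68 [290.5, 164.4] [[ 0.516 -0.167  0.023]]
pillbox 0.55 [289.5, 159.8] [[ 0.521 -0.183  0.023]]
```

Run:
```python
from h import *
d=np.radians(139); D=np.array([np.cos(d),np.sin(d),0]); Z=np.array([0,0,1.])
def tool(D,tilt,flip):  # tilt: tool z = -Z cos + D sin
    z=-Z*np.cos(tilt)+D*np.sin(tilt); y=np.cross(Z,D)*flip; x=np.cross(y,z)
    return R.from_matrix(np.c_[x,y,z]).as_rotvec()
p=np.array([0.493,-0.163,0.03])
for flip in (1,-1):
  for t in range(-70,80,10):
    o=tool(D,np.radians(t),flip); a=kin.inverse_kinematics(p-0.006*R.from_rotvec(o).as_matrix()[:,2],o)
    print(flip,t,None if a is None else np.round(a,2))
```

```text
1 -70 None
1 -60 None
1 -50 None
1 -40 None
1 -30 [ 0.71  1.1  -1.06  2.43  2.    1.29  2.2 ]
1 -20 [ 0.18  0.75 -0.06  2.32  2.33  0.32  1.81]
1 -10 [ 0.55  0.78 -0.51  2.17  1.37  0.45  2.89]
1 0 [-0.21  0.92  0.77  2.04 -1.09  0.67 -0.98]
1 10 [-0.22  1.06  0.96  1.88 -1.04  1.04 -1.01]
1 20 [-0.21  1.24  1.14  1.72 -1.06  1.4  -0.99]
1 30 [-0.14  1.32  1.14  1.56 -1.01  1.61 -1.04]
1 40 [-0.07  1.4   1.14  1.39 -0.98  1.81 -1.08]
1 50 [ 0.04  1.41  0.96  1.22 -0.85  1.89 -1.21]
1 60 [ 0.21  1.39  0.59  1.05 -0.63  1.94 -1.44]
1 70 None
-1 -70 None
-1 -60 None
-1 -50 None
-1 -40 None
-1 -30 [ 0.71  1.1  -1.06  2.43  2.    1.29 -0.94]
-1 -20 [ 0.8   1.02 -1.06  2.3   1.79  1.04 -0.66]
-1 -10 [ 0.43  0.75 -0.33  2.17  1.29  0.32 -0.19]
-1 0 [ 0.02  0.79  0.38  2.03 -0.67  0.44  1.77]
-1 10 [ 0.01  0.87  0.49  1.88 -0.66  0.75  1.78]
-1 20 [ 0.04  0.96  0.54  1.71 -0.63  1.02  1.77]
-1 30 [ 0.08  1.06  0.57  1.55 -0.62  1.27  1.75]
-1 40 [ 0.13  1.16  0.57  1.38 -0.6   1.5   1.73]
-1 50 [ 0.18  1.27  0.55  1.22 -0.59  1.72  1.7 ]
-1 60 [ 0.23  1.38  0.52  1.05 -0.59  1.92  1.66]
-1 70 None
```

```bash
cat >> look.py <<'E'
Z=np.array([0,0,1.])
def tool(deg,tilt,flip):
    d=np.radians(deg);t=np.radians(tilt); D=np.array([np.cos(d),np.sin(d),0])
    z=-Z*np.cos(t)+D*np.sin(t); y=np.cross(Z,D)*flip; x=np.cross(y,z)
    return R.from_matrix(np.c_[x,y,z]).as_rotvec()
def tcp(g,o): return np.array(g)-0.006*R.from_rotvec(o).as_matrix()[:,2]
E
python3 - <<'E'
from look import *
g=[0.4985,-0.1634,0.025]
for fl in (1,-1):
  for t in (0,-10,-20,-25,-30,-35):
    o=tool(142.8,t,fl); a=kin.inverse_kinematics(tcp(g,o),o); print(fl,t,None if a is None else np.round(a,2))
for p in ([0.5,-0.12],[0.58,-0.1],[0.55,-0.2],[0.65,-0.02]):
  for fl in (1,-1):
    s=[]
    for d in range(-180,180,15):
      m=None
      for t in (50,60,65,70,75,80):
        o=tool(d,t,fl)
        if kin.inverse_kinematics(tcp(p+[0.03],o),o) is not None: m=t
      s.append((d,m))
    print(p,fl,[x for x in s if x[1]])
E
```

```text
1 0 [-0.21  0.93  0.77  2.02 -1.1   0.68 -0.91]
1 -10 [ 0.67  0.85 -0.7   2.16  1.44  0.58  2.91]
1 -20 [ 0.27  0.76 -0.17  2.31  2.28  0.37  1.96]
1 -25 [ 0.78  1.07 -1.06  2.37  1.94  1.13  2.39]
1 -30 [ 0.74  1.11 -1.06  2.43  2.05  1.27  2.27]
1 -35 None
-1 0 [ 0.02  0.81  0.37  2.02 -0.67  0.44  1.83]
-1 -10 [ 0.44  0.76 -0.33  2.16  1.31  0.31 -0.14]
-1 -20 [ 0.81  1.03 -1.06  2.3   1.82  1.02 -0.6 ]
-1 -25 [ 0.78  1.07 -1.06  2.37  1.94  1.13 -0.75]
-1 -30 [ 0.74  1.11 -1.06  2.43  2.05  1.27 -0.87]
-1 -35 None
[0.5, -0.12] 1 [(-180, 65), (-165, 70), (-150, 80), (-135, 80), (-120, 80), (-105, 80), (-90, 80), (-75, 80), (-60, 80), (-45, 80), (15, 80), (30, 75), (45, 80), (60, 80), (75, 80), (90, 80), (105, 80), (120, 80), (135, 70), (150, 65), (165, 65)]
[0.5, -0.12] -1 [(-180, 65), (-165, 70), (-150, 80), (-135, 80), (-120, 80), (-105, 80), (-90, 80), (-75, 80), (-60, 80), (-45, 80), (15, 80), (30, 75), (45, 80), (60, 80), (75, 80), (90, 80), (105, 80), (120, 80), (135, 70), (150, 65), (165, 65)]
[0.58, -0.1] 1 [(-180, 50), (-165, 50), (-150, 65), (-135, 80), (-120, 80), (-105
[... 737 characters left out ...]
0, 75), (-135, 80), (-120, 80), (-105, 80), (-90, 80), (-75, 80), (-60, 80), (-45, 80), (0, 80), (15, 80), (30, 60), (45, 80), (60, 80), (75, 80), (90, 80), (105, 80), (120, 65), (135, 50), (150, 50), (165, 50)]
[0.65, -0.02] 1 [(-150, 50), (-135, 60), (-120, 80), (-105, 80), (-90, 80), (-75, 80), (-60, 80), (-45, 80), (-30, 80), (-15, 80), (0, 80), (15, 80), (30, 80), (45, 80), (60, 80), (75, 80), (90, 80), (105, 80), (120, 75), (135, 50), (150, 50)]
[0.65, -0.02] -1 [(-150, 50), (-135, 60), (-120, 75), (-105, 80), (-90, 80), (-75, 80), (-60, 80), (-45, 80), (-30, 80), (-15, 80), (0, 80), (15, 80), (30, 80), (45, 80), (60, 80), (75, 80), (90, 80), (105, 80), (120, 75), (135, 50), (150, 50)]
```

Run:
```python
from look import *
g=np.array([0.4985,-0.1634,0.026]); fl=-1
o=tool(142.8,-25,fl); z=R.from_rotvec(o).as_matrix()[:,2]
r.command_gripper(0.094)
p=tcp(g,o)
r.movep(p-0.12*z,o); print(np.round(readout.get_state()["joints"],2))
r.move_straight(p)
r.command_gripper(0.0,grip_force=25)
s=readout.get_state(); print(s["time_s"],s["grip_width"],s["ft_force"])
r.move_straight(p+[0,0,0.15],feed=0.2)
s=readout.get_state(); print(s["time_s"],s["grip_width"],np.round(s["joints"],2))
for f2 in (1,-1):
  for t in (60,63,65):
    for xy in ([0.5,-0.1],[0.54,-0.1]):
      for h in (0.03,0.12):
        o2=tool(14,t,f2); a=kin.inverse_kinematics(tcp(xy+[h],o2),o2); print(f2,t,xy,h,None if a is None else np.round(a,2))
f=cams.grab_frame("side"); save(f,"side2")
```

```text
[ 0.74  0.69 -1.06  2.43  1.67  0.88 -0.7 ]
8.7 0.05585710392070522 [-0.57987695  0.00861059  2.46567261]
9.6 0.055829078985783334 [ 0.83  0.61 -1.04  2.28  1.49  0.78 -0.38]
1 60 [0.5, -0.1] 0.03 None
1 60 [0.5, -0.1] 0.12 None
1 60 [0.54, -0.1] 0.03 None
1 60 [0.54, -0.1] 0.12 None
1 63 [0.5, -0.1] 0.03 None
1 63 [0.5, -0.1] 0.12 None
1 63 [0.54, -0.1] 0.03 None
1 63 [0.54, -0.1] 0.12 None
1 65 [0.5, -0.1] 0.03 None
1 65 [0.5, -0.1] 0.12 None
1 65 [0.54, -0.1] 0.03 None
1 65 [0.54, -0.1] 0.12 None
-1 60 [0.5, -0.1] 0.03 None
-1 60 [0.5, -0.1] 0.12 None
-1 60 [0.54, -0.1] 0.03 None
-1 60 [0.54, -0.1] 0.12 None
-1 63 [0.5, -0.1] 0.03 None
-1 63 [0.5, -0.1] 0.12 None
-1 63 [0.54, -0.1] 0.03 None
-1 63 [0.54, -0.1] 0.12 None
-1 65 [0.5, -0.1] 0.03 None
-1 65 [0.5, -0.1] 0.12 None
-1 65 [0.54, -0.1] 0.03 None
-1 65 [0.54, -0.1] 0.12 None
```

View pics/side2.png

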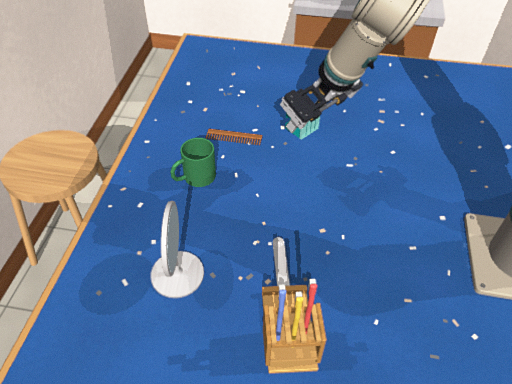

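The box is held firmly (width 55.8 mm), seen at (300,125). A side-on final yaw looks better, so I'll scan for one.

Run:
```python
from look import *
for xy in ([0.5,-0.12],[0.47,-0.10]):
 for f2 in (1,-1):
  for d in (60,75,90,105,120):
   for t in (63,):
     o2=tool(d,t,f2)
     print(xy,f2,d,t,[None if a is None else np.round(a,2).tolist() for a in (kin.inverse_kinematics(tcp(xy+[h],o2),o2) for h in (0.03,0.15))])
```

```text
[0.5, -0.12] 1 60 63 [[1.36, 1.35, -0.88, 1.95, -0.32, 0.49, -2.48], [1.34, 1.09, -0.87, 2.01, -0.57, 0.62, -2.42]]
[0.5, -0.12] 1 75 63 [[1.17, 1.28, -0.69, 1.75, -0.38, 0.84, -2.35], [1.16, 1.05, -0.69, 1.8, -0.5, 0.97, -2.38]]
[0.5, -0.12] 1 90 63 [[0.96, 1.25, -0.51, 1.55, -0.39, 1.15, -2.24], [0.96, 1.05, -0.51, 1.6, -0.47, 1.27, -2.3]]
[0.5, -0.12] 1 105 63 [[0.85, 1.29, -0.51, 1.37, -0.24, 1.38, -2.26], [0.85, 1.11, -0.51, 1.41, -0.32, 1.48, -2.3]]
[0.5, -0.12] 1 120 63 [[0.65, 1.3, -0.33, 1.2, -0.25, 1.61, -2.1], [0.66, 1.13, -0.33, 1.25, -0.31, 1.71, -2.14]]
[0.5, -0.12] -1 60 63 [[1.47, 1.51, -1.12, 1.95, 0.3, 0.5, 0.07], [1.46, 1.24, -1.13, 2.0, -0.1, 0.54, 0.25]]
[0.5, -0.12] -1 75 63 [[1.36, 1.49, -1.1, 1.74, 0.22, 0.83, 0.23], [1.34, 1.23, -1.08, 1.79, -0.07, 0.88, 0.33]]
[0.5, -0.12] -1 90 63 [[1.22, 1.48, -1.08, 1.55, 0.21, 1.13, 0.35], [1.2, 1.25, -1.04, 1.59, -0.02, 1.18, 0.39]]
[0.5, -0.12] -1 105 63 [[1.06, 1.47, -1.03, 1.36, 0.21, 1.39, 0.48], [1.06, 1.28, -1.01, 1.41, 0.04, 1.45, 0.47]]
[0.5, -0.12] -1 120 63 [[0.9, 1.48, -0.98, 1.19, 0.24, 1.62, 0.6], [0.91, 1.
[... 472 characters left out ...]
-0.33, 1.41, -2.27]]
[0.47, -0.1] 1 120 63 [[0.66, 1.26, -0.33, 1.33, -0.26, 1.52, -2.07], [0.67, 1.08, -0.33, 1.38, -0.31, 1.63, -2.12]]
[0.47, -0.1] -1 60 63 [[1.5, 1.51, -1.1, 2.04, 0.32, 0.43, 0.06], [1.49, 1.23, -1.13, 2.1, -0.12, 0.48, 0.29]]
[0.47, -0.1] -1 75 63 [[1.38, 1.48, -1.08, 1.84, 0.22, 0.76, 0.24], [1.37, 1.21, -1.07, 1.89, -0.09, 0.82, 0.36]]
[0.47, -0.1] -1 90 63 [[1.25, 1.47, -1.06, 1.65, 0.21, 1.05, 0.35], [1.23, 1.22, -1.03, 1.7, -0.04, 1.11, 0.42]]
[0.47, -0.1] -1 105 63 [[1.1, 1.46, -1.02, 1.48, 0.21, 1.31, 0.47], [1.09, 1.25, -1.0, 1.53, 0.03, 1.37, 0.48]]
[0.47, -0.1] -1 120 63 [[0.94, 1.46, -0.98, 1.32, 0.24, 1.53, 0.58], [0.95, 1.27, -0.98, 1.37, 0.09, 1.6, 0.56]]
```

```bash
python3 - <<'E'
from look import *
o=tool(105,63,-1)
g=np.array([0.5,-0.12,0.15])
r.movep(tcp(g,o),o)
f=cams.grab_frame("side"); save(f,"side3")
g[2]=0.031; r.move_straight(tcp(g,o),feed=0.1); r.dwell(0.2)
f0=readout.get_state()["ft_force"]; print(f0)
for h in np.arange(0.030,0.0235,-0.001):
    g[2]=h; r.move_straight(tcp(g,o),feed=0.05); r.dwell(0.1)
    df=np.array(readout.get_state()["ft_force"])-f0; print(h,np.round(df,2))
    if df[2]>2: break
s=readout.get_state(); print(s["time_s"],s["grip_width"])
f=cams.grab_frame("side"); save(f,"side4")
E
python3 -c "
import cv2,numpy as np
a=[cv2.imread(f'pics/side{i}.png')[60:300,150:450] for i in (3,4)]
cv2.imwrite('pics/c34.png',cv2.resize(np.hstack(a),(800,320)))"
```

```text
[ 0.21649979  0.37552979 -1.26255682]
0.03 [-0.05 -1.13 -0.68]
0.028999999999999998 [-0.24 -0.63 -0.18]
0.027999999999999997 [ 0.25 -0.47 -0.65]
0.026999999999999996 [-0.89 -2.08  3.25]
13.9417 0.05560689147353757
```

View pics/c34.png

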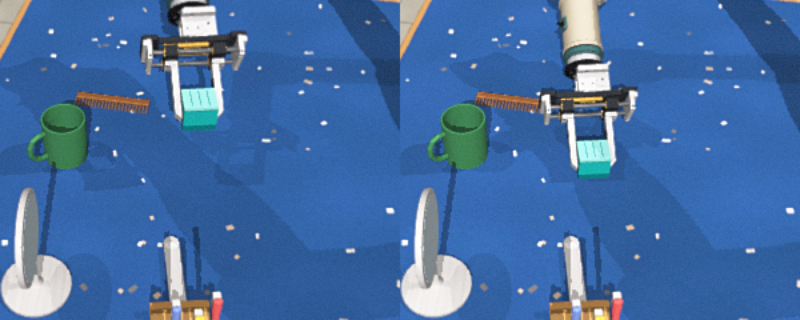

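The pale lid faces up at about (595,152) in the right panel, and the box touched down at the predicted height. I'll release and back off.

Run:
```python
from look import *
o=tool(105,63,-1); z=R.from_rotvec(o).as_matrix()[:,2]
r.command_gripper(0.094); r.dwell(0.3)
p=np.array(readout.get_state()["position"])
r.move_straight(p-0.08*z,o,feed=0.15)
p=np.array(readout.get_state()["position"])
r.move_straight(p+[0,-0.03,0.15],feed=0.25)
print(readout.get_state()["time_s"])
for n in ["top","side"]:
    f=cams.grab_frame(n); save(f,n+"5")
    q=spotter.trace("pillbox",f)
    if q: print(n,q[0]["p"],rect(f,q[0]["mask"],0.044,0.065))
    for t in ["rail_mouth","rail_stop"]:
        for q in spotter.mark_of(t,f)[:2]: print(t,q["p"],np.round(onplane(f,q["xy"],0),3))
    q=spotter.trace("organiser",f)
    c=cloud(f,q[0]["mask"]); np.save("org_"+n,c)
    for t in ["mug","mirror","comb"]:
        q=spotter.trace(t,f)
        if q: c=cloud(f,q[0]["mask"]); print(t,np.round(np.percentile(c,[2,50,98],axis=0),3).tolist())
```

```text
16.4917
top 0.69 (((499.5931396484375, -118.05317687988281), (55.23094177246094, 46.92084884643555), 15.195935249328613), np.float64(0.053036957671636964))
rail_mouth 0.79 [[0.522 0.047 0.   ]]
rail_stop 0.65 [[0.483 0.18  0.   ]]
mug [[0.695, -0.147, 0.002], [0.749, -0.11, 0.04], [0.782, -0.063, 0.094]]
mirror [[0.659, 0.114, 0.004], [0.701, 0.172, 0.1], [0.725, 0.236, 0.199]]
comb [[0.61, -0.285, -0.001], [0.688, -0.268, 0.006], [0.752, -0.248, 0.009]]
side 0.97 (((501.322265625, -116.3798828125), (55.70467758178711, 50.84756851196289), 14.755725860595703), np.float64(0.050242315360074286))
rail_mouth 0.73 [[0.512 0.044 0.   ]]
rail_mouth 0.67 [[ 0.503 -0.113  0.   ]]
rail_stop 0.81 [[0.486 0.177 0.   ]]
mug [[0.697, -0.147, -0.0], [0.737, -0.085, 0.056], [0.783, -0.057, 0.092]]
mirror [[0.66, 0.126, 0.003], [0.701, 0.191, 0.01], [0.756, 0.246, 0.196]]
comb [[0.611, -0.29, -0.003], [0.681, -0.268, 0.003], [0.752, -0.248, 0.007]]
```

View pics/top5.png

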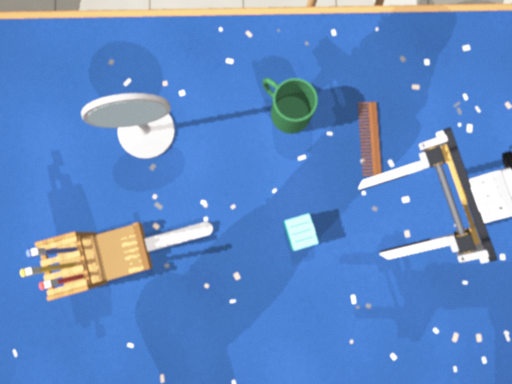

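Run:
```python
import numpy as np,cv2
for n in ("top","side"):
    c=np.load(f"org_{n}.npy"); m=c[(c[:,1]<0.165)&(c[:,2]>0.004)&(c[:,2]<0.022)]
    print(n,len(m),cv2.minAreaRect((m[:,:2]*1000).astype(np.float32)))
    # centre line: median x edges per y bin
    for y in np.arange(0.04,0.21,0.012):
        b=c[(abs(c[:,1]-y)<0.006)&(c[:,2]>0.003)]
        if len(b): print(round(y,3),len(b),np.round(np.percentile(b[:,0],[2,50,98]),4),np.round(np.median(b[:,2]),4),np.round(b[:,2].max(),3))
```

```text
top 810 ((494.2269287109375, 117.09420776367188), (49.904685974121094, 137.73046875), 29.281076431274414)
0.052 49 [0.5002 0.5097 0.5211] 0.0112 0.014
0.064 79 [0.4976 0.5098 0.5213] 0.0116 0.015
0.076 79 [0.4949 0.5064 0.5187] 0.0114 0.014
0.088 87 [0.4915 0.503  0.5162] 0.0119 0.015
0.1 89 [0.4881 0.5013 0.5132] 0.0114 0.015
0.112 83 [0.4857 0.4978 0.511 ] 0.0116 0.015
0.124 85 [0.4829 0.4944 0.5076] 0.0114 0.015
0.136 89 [0.4795 0.4926 0.5041] 0.0117 0.015
0.148 85 [0.4762 0.4892 0.5013] 0.0118 0.014
0.16 96 [0.44   0.4838 0.4974] 0.0118 0.025
0.172 240 [0.4384 0.4676 0.4939] 0.0226 0.029
0.184 277 [0.4358 0.4886 0.5234] 0.0235 0.029
0.196 262 [0.4323 0.4716 0.5206] 0.0115 0.028
0.208 317 [0.4291 0.472  0.5176] 0.0112 0.015
side 494 ((500.93426513671875, 110.0430908203125), (24.53294563293457, 118.05713653564453), 14.863358497619629)
0.052 17 [0.5052 0.5131 0.5202] 0.0089 0.014
0.064 43 [0.501  0.5117 0.5218] 0.0101 0.013
0.076 49 [0.499  0.5097 0.5198] 0.0092 0.013
0.088 49 [0.4949 0.5064 0.5176] 0.0095 0.012
0.1 55 [0.4914 0.5026 0.5152] 0.009 0.013
0.112 59 [0.4877 0.4993 0.512 ] 0.0091 0.013
0.124 56 [0.4856 0.4967 0.5083] 0.0092 0.014
0.136 53 [0.4825 0.4931 0.5057] 0.0095 0.013
0.148 59 [0.4788 0.4906 0.5022] 0.0095 0.013
0.16 59 [0.4767 0.488  0.4986] 0.0097 0.013
0.172 98 [0.4385 0.4539 0.4968] 0.0218 0.027
0.184 175 [0.4384 0.4696 0.5177] 0.0207 0.027
0.196 225 [0.4359 0.5001 0.524 ] 0.0104 0.026
0.208 143 [0.4375 0.4955 0.5208] 0.0094 0.015
```

The box stands at about (299,232) with its lid up and square edges, and the bystanders haven't moved. Next I'll regrip across the 46 mm faces and measure the box against the rail in the same frames.

Run:
```python
from look import *
for a in (15,195):
    o=tool(a,0,1); print(a,np.round(kin.inverse_kinematics(tcp([.5,-.117,.038],o),o),2))
def grasp_deg():
    best=None
    for a in (15,195):
        for b in (-76,104):
            o=tool(a,0,1);o2=tool(b,0,1)
            q=kin.inverse_kinematics(tcp([.5,-.117,.038],o),o);q2=kin.inverse_kinematics(tcp([.525,0,.038],o2),o2)
            c=np.abs(np.array(q)-q2).max(); print(a,b,c)
            if best is None or c<best[0]: best=(c,a,b)
    return best
c,a,b=grasp_deg(); print(a,b)
o=tool(a,0,1); g=np.array([0.5002,-0.1175,0.038]); p=tcp(g,o)
r.movep(p+[0,0,0.12],o); r.move_straight(p,feed=0.12)
r.command_gripper(0.0,grip_force=20); s=readout.get_state(); print(s["time_s"],s["grip_width"],s["ft_force"],s["position"])
r.move_straight(p+[0,0,0.06],feed=0.15)
for b_ in (b,):
    o2=tool(b_,0,1); g2=np.array([0.533,-0.03,0.10])
    r.movep(tcp(g2,o2),o2)
s=readout.get_state(); print(s["time_s"],np.round(s["joints"],2),s["position"])
for n in ["top","side","wrist"]:
    f=cams.grab_frame(n); save(f,n+"6")
```

```text
15 [ 0.81  1.   -1.05  2.02  1.17  0.92  0.91]
195 [ 0.11  0.74  0.09  2.04 -0.18  0.37 -0.96]
15 -76 1.229430218137369
15 104 1.2899479472723598
195 -76 0.7050109321898747
195 104 3.1646791915182955
195 -76
20.6333 0.04630784586566833 [ 0.54425749 -0.0976706   0.36124012] [ 0.50025299 -0.11750944  0.04400263]
22.0667 [ 0.25  0.67 -0.38  1.95  0.42  0.6  -0.16] [ 0.53203942 -0.03072638  0.10503806]
```

View pics/wrist6.png

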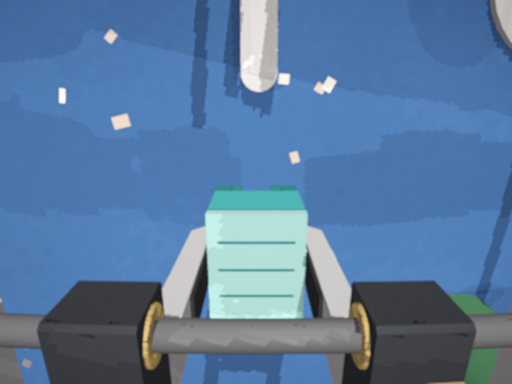

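View pics/side6.png

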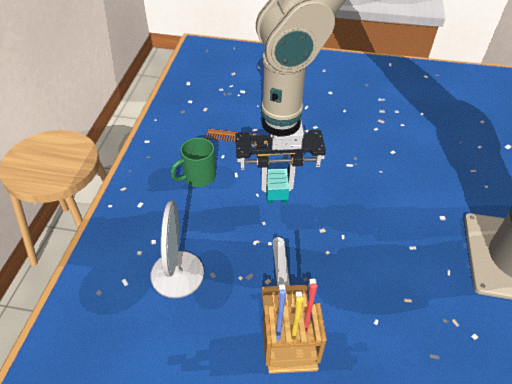

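The wrist view shows the rail tip at (259,88), the rail edges at about x=240 and 278, and the held box straight, with its lid around (256,255). I'll measure the rail line against the box in this camera.

```bash
cat >> look.py <<'E'
def railfit(f,rows,col0,hz=0.0105,show=False):
    g=cv2.cvtColor(f["img"],cv2.COLOR_BGR2HSV)[:,:,1].astype(float)
    g=cv2.GaussianBlur(g,(3,3),0); L=[];Rr=[]
    for v in rows:
        d=np.diff(g[v]); w=slice(col0-45,col0+46)
        a=np.argmin(d[w])+col0-45+.5; b=np.argmax(d[w])+col0-45+.5
        L.append((a,v));Rr.append((b,v))
    A=onplane(f,L,hz);B=onplane(f,Rr,hz); return np.array(L),np.array(Rr),A,B
E
python3 - <<'E'
from look import *
f=cams.grab_frame("wrist")
L,Rr,A,B=railfit(f,list(range(5,70,5)),259)
print(L[:,0],Rr[:,0])
M=(A+B)/2; W=np.linalg.norm(A-B,axis=1); print("w",np.round(W*1000,1))
M_=np.median(M,axis=0)
v=cv2.fitLine((M[:,:2]*1000).astype(np.float32),cv2.DIST_HUBER,0,.01,.01).ravel(); print("dir",np.degrees(np.arctan2(v[1],v[0])),v)
s=readout.get_state(); T=R.from_rotvec(s["tool_rot"]).as_matrix(); p=np.array(s["position"]); print(np.round(T,3).tolist())
print("rail pts in tool frame",np.round((M-p)@T*1000,1).tolist())
tip=onplane(f,[[259,91]],0.0105); print("tip",tip,(tip-p)@T)
# box lid edges at lid plane
lidz=0.1+0.052-0.038
S=cv2.GaussianBlur(f["img"][:,:,1].astype(float),(3,3),0)
for v in (222,232,250,262,285):
    d=np.diff(S[v]); 
    ds=cv2.cvtColor(f["img"],cv2.COLOR_BGR2HSV)[v,195:320]; 
    m=(f["img"][v,:,1]>150)&(f["img"][v,:,0]>150)&(f["img"][v,:,0].astype(int)-f["img"][v,:,2]>25); u=np.nonzero(m)[0]; u=u[(u>190)&(u<325)]
    e=onplane(f,[[u.min()-.5,v],[u.max()+.5,v]],lidz); q=(e-p)@T*1000; print(v,u.min(),u.max(),np.round(q,1).tolist())
E
```

```text
[238.5 238.5 238.5 238.5 238.5 238.5 238.5 238.5 238.5 238.5 238.5 238.5
 238.5] [277.5 277.5 277.5 277.5 277.5 277.5 277.5 277.5 277.5 277.5 277.5 277.5
 277.5]
w [25.9 26.  26.1 26.1 26.2 26.3 26.4 26.4 26.5 26.6 26.7 26.7 26.8]
dir -76.11056 [ 2.4004912e-01 -9.7076076e-01  5.0498862e+02  8.4440544e+01]
[[-0.24, 0.971, -0.001], [0.971, 0.24, -0.001], [-0.0, -0.001, -1.0]]
rail pts in tool frame [[138.1, 0.9, 95.2], [135.0, 0.9, 95.2], [131.8, 0.9, 95.2], [128.7, 0.9, 95.2], [125.5, 0.9, 95.2], [122.3, 0.9, 95.2], [119.1, 0.9, 95.2], [115.9, 0.9, 95.2], [112.7, 0.9, 95.2], [109.4, 0.9, 95.2], [106.2, 0.9, 95.2], [102.9, 0.9, 95.2], [99.6, 0.9, 95.2]]
tip [[0.51435267 0.04949701 0.0105    ]] [[0.08220968 0.00157574 0.09520862]]
222 205 307 [[23.9, -23.7, -8.2], [23.9, 22.8, -8.3]]
232 207 305 [[19.0, -23.0, -8.2], [19.0, 22.1, -8.3]]
250 207 304 [[10.1, -23.4, -8.2], [10.1, 22.0, -8.3]]
262 207 305 [[3.9, -23.7, -8.2], [3.9, 22.7, -8.3]]
285 208 303 [[-8.3, -23.7, -8.2], [-8.3, 22.3, -8.3]]
```

Run:
```python
from look import *
s=readout.get_state(); p=np.array(s["position"]); print(p)
o2=tool(-76.11,0,1); T=R.from_rotvec(o2).as_matrix(); tx,ty=T[:,0],T[:,1]
print(tx,ty)
q=p+0.0013*ty+0.02*tx; q[2]=0.060; r.move_straight(q,o2,feed=0.1)
f0=np.array(readout.get_state()["ft_force"])
q[2]=0.0445; r.move_straight(q,o2,feed=0.05); r.dwell(0.2)
s=readout.get_state(); print(s["time_s"],s["position"],q,np.array(s["ft_force"])-f0)
p=np.array(s["position"]);T=R.from_rotvec(s["tool_rot"]).as_matrix()
f=cams.grab_frame("wrist"); save(f,"wrist7")
for n in ("top","side"):
    save(cams.grab_frame(n),n+"7")
L,Rr,A,B=railfit(f,list(range(5,80,6)),258)
print(L[:,0],Rr[:,0]); M=(A+B)/2; print(np.round((M-p)@T*1000,1)[:,:2].tolist())
for v in (222,232,250,262,285):
    m=(f["img"][v,:,1]>150)&(f["img"][v,:,0]>150)&(f["img"][v,:,0].astype(int)-f["img"][v,:,2]>25); u=np.nonzero(m)[0]; u=u[(u>190)&(u<325)]
    e=onplane(f,[[u.min()-.5,v],[u.max()+.5,v]],0.0525); print(v,np.round(((e-p)@T*1000)[:,1],1))
```

```text
[ 0.53263983 -0.03062823  0.10574243]
[-2.40058617e-01  9.70758394e-01 -9.64310645e-17] [9.70758394e-01 2.40058617e-01 7.54893875e-17]
23.575 [ 0.52903552 -0.0109281   0.04444005] [ 0.52910065 -0.01090099  0.0445    ] [-0.62567533 -0.5699166   1.10728389]
[230.5 230.5 230.5 230.5 230.5 230.5 230.5 230.5 230.5 230.5 230.5 230.5
 230.5] [281.5 281.5 281.5 281.5 281.5 281.5 281.5 281.5 280.5 280.5 280.5 280.5
 280.5]
[[123.7, -0.2], [120.9, -0.2], [118.1, -0.2], [115.2, -0.2], [112.3, -0.2], [109.4, -0.2], [106.5, -0.2], [103.6, -0.2], [100.6, -0.5], [97.7, -0.5], [94.7, -0.5], [91.7, -0.5], [88.7, -0.5]]
222 [-23.6  23.1]
232 [-22.9  22.4]
250 [-23.3  22.7]
262 [-23.5  22.5]
285 [-23.6  22.5]
```

View pics/wrist7.png

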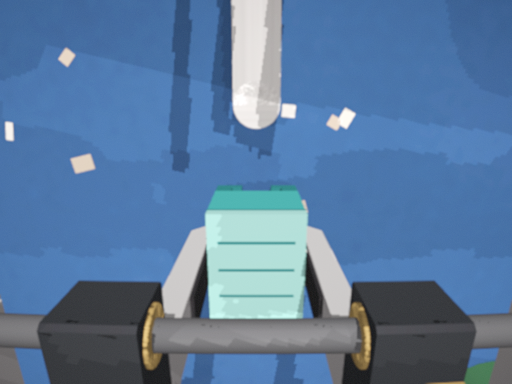

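The rail tip at (257,129) is in line with the lid centre (256), with under 0.2 mm residual. I'll thread it on slowly while watching the forces.

```bash
cat > thread.py <<'E'
from look import *
o2=tool(-76.11,0,1); T=R.from_rotvec(o2).as_matrix(); tx,ty=T[:,0],T[:,1]
E
python3 - <<'E'
from thread import *
q=np.array([0.52910065,-0.01090099,0.0445]); 
f0=np.array(readout.get_state()["ft_force"])
for d in (20,30,36,42,48,54):
    r.move_straight(q+d/1000*tx,o2,feed=0.05)
    s=readout.get_state(); F=(np.array(s["ft_force"])-f0)@T
    print(d,s["time_s"],"F tool",np.round(F,1),"err",np.round((np.array(s["position"])-q)@T*1000,2))
    if np.abs(F).max()>12: break
f=cams.grab_frame("wrist"); save(f,"wrist8")
f=cams.grab_frame("side"); save(f,"side8")
E
```

```text
20 24.275 F tool [ 1.2  0.3 -0.5] err [ 2.031e+01  2.000e-02 -5.000e-02]
30 24.625 F tool [ 1.3  0.1 -0.9] err [30.49  0.05 -0.04]
36 24.8917 F tool [ 0.2 -1.1 -0.7] err [ 3.646e+01  6.000e-02 -2.000e-02]
42 25.1583 F tool [ 0.8 -1.4 -0.4] err [ 4.252e+01  3.000e-02 -2.000e-02]
48 25.425 F tool [ 0.6 -0.6 -0.1] err [ 4.852e+01  7.000e-02 -3.000e-02]
54 25.6917 F tool [ 0.7 -0.7 -0.3] err [5.456e+01 4.000e-02 0.000e+00]
```

View pics/wrist8.png

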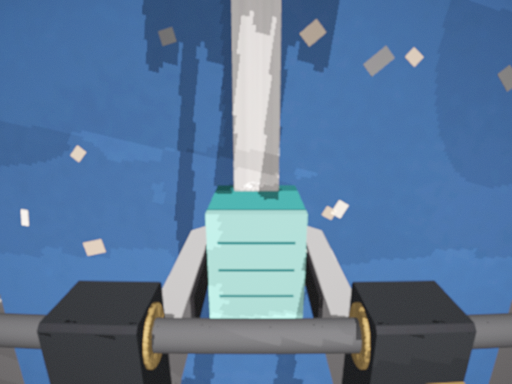

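The rail disappears into the channel at (257,188), and the forces stay below 1.5 N, so it's threaded. Now I'll slide it home.

Run:
```python
from thread import *
q=np.array([0.52910065,-0.01090099,0.0445]); 
f0=np.array(readout.get_state()["ft_force"])
for d in [80,105,130,145]+list(np.arange(149,176,2)):
    r.move_straight(q+d/1000*tx,o2,feed=0.07 if d<146 else 0.03)
    if d>146: r.dwell(0.1)
    s=readout.get_state(); F=(np.array(s["ft_force"])-f0)@T
    print(d,round(s["time_s"],2),"F",np.round(F,1),"pos",np.round((np.array(s["position"])-q)@T*1000,2))
    if np.abs(F).max()>6: break
f=cams.grab_frame("wrist"); save(f,"wrist9")
f=cams.grab_frame("top"); save(f,"top9")
```

```text
80 26.32 F [-0.6 -1.4 -0.5] pos [ 8.046e+01 -4.000e-02  0.000e+00]
105 26.82 F [ 0.1 -0.9  0.5] pos [ 1.0542e+02 -5.0000e-02 -0.0000e+00]
130 27.33 F [-1.6 -0.8 -0.7] pos [ 1.3041e+02 -6.0000e-02 -1.0000e-02]
145 27.7 F [-1.1 -1.3 -0.5] pos [ 1.4569e+02  3.0000e-02 -3.0000e-02]
149 28.08 F [ 0.4  0.1 -0.1] pos [ 1.4883e+02 -3.0000e-02  0.0000e+00]
151 28.43 F [-0.5 -0.8 -0.5] pos [1.5097e+02 2.0000e-02 0.0000e+00]
153 28.78 F [-0.  -1.4  0.5] pos [ 1.5304e+02 -1.0000e-02  0.0000e+00]
155 29.13 F [ 0.2 -0.8 -0.1] pos [ 1.5505e+02 -2.0000e-02 -1.0000e-02]
157 29.48 F [ 0.1 -0.8 -0.5] pos [ 1.5704e+02 -1.0000e-02  0.0000e+00]
159 29.83 F [-0.3  0.2  0.8] pos [ 1.5903e+02 -0.0000e+00  1.0000e-02]
161 30.18 F [-0.1 -1.4 -0.2] pos [ 1.6103e+02  2.0000e-02 -1.0000e-02]
163 30.53 F [ 0.6 -1.  -0.1] pos [ 1.6303e+02 -3.0000e-02  2.0000e-02]
165 30.88 F [-2.  -0.6 -0.5] pos [ 1.6435e+02 -6.0000e-02 -0.0000e+00]
167 31.23 F [-6.4  0.6 -0.9] pos [ 1.6449e+02 -8.0000e-02 -7.0000e-02]
```

View pics/wrist9.png

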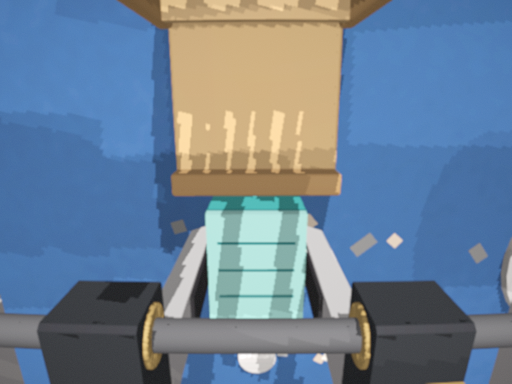

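The box's leading face meets the stop at about (257,195). Contact came at 164.4 mm of travel against the predicted 164. I'll release, retreat and verify.

```bash
python3 - <<'E'
from thread import *
q=np.array([0.52910065,-0.01090099,0.0445])
r.move_straight(q+0.165*tx,o2,feed=0.03); r.dwell(0.1)
r.command_gripper(0.085); r.dwell(0.2)
p=np.array(readout.get_state()["position"])
r.move_straight(p+[0,0,0.14],feed=0.15)
f=cams.grab_frame("wrist"); save(f,"wrist10")
p=np.array(readout.get_state()["position"])
r.move_straight(p-0.2*tx+[0,0,0.03],feed=0.25); print(readout.get_state()["time_s"])
for n in ("top","side","wrist"):
    f=cams.grab_frame(n); save(f,n+"11")
    m=spotter.trace("pillbox",f)
    if m: print(n,m[0]["p"],rect(f,m[0]["mask"],0.046,0.065))
    if n=="wrist":continue
    for t in ["mug","mirror","comb"]:
        k=spotter.trace(t,f)
        if k: c=cloud(f,k[0]["mask"]); print(t,np.round(np.percentile(c,[2,50,98],axis=0),3).tolist())
E
python3 -c "
import cv2,numpy as np
a=cv2.imread('pics/wrist10.png');b=cv2.imread('pics/side11.png')
cv2.imwrite('pics/c11.png',cv2.resize(np.hstack([a,b]),(800,300)))
cv2.imwrite('pics/c12.png',cv2.resize(cv2.imread('pics/top11.png')[180:320,10:260],(750,420)))"
```

```text
34.7417
top 0.84 (((489.2165222167969, 147.4560546875), (45.97583770751953, 56.94578170776367), 13.995818138122559), np.float64(0.05315137595541064))
mug [[0.747, -0.122, 0.001], [0.77, -0.084, 0.074], [0.793, -0.058, 0.095]]
mirror [[0.659, 0.114, 0.006], [0.701, 0.172, 0.103], [0.721, 0.234, 0.199]]
comb [[0.693, -0.283, -0.0], [0.73, -0.272, 0.007], [0.752, -0.253, 0.01]]
side 0.66 (((491.22857666015625, 149.44430541992188), (46.9059944152832, 56.975006103515625), 15.315999031066895), np.float64(0.05083031583529518))
mug [[0.697, -0.147, 0.002], [0.737, -0.084, 0.056], [0.783, -0.057, 0.091]]
mirror [[0.659, 0.126, 0.003], [0.701, 0.191, 0.01], [0.755, 0.246, 0.196]]
comb [[0.612, -0.283, -0.004], [0.696, -0.266, 0.003], [0.757, -0.247, 0.007]]
```

View pics/c11.png

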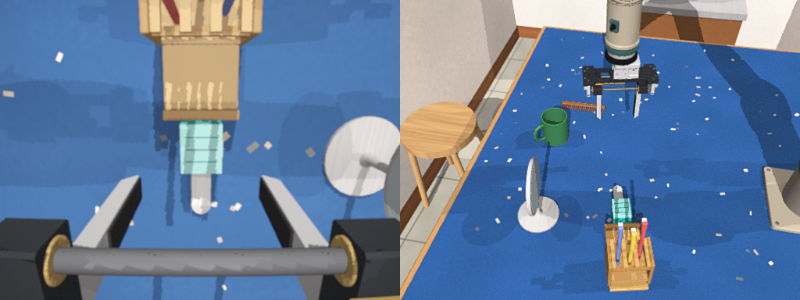

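View pics/c12.png

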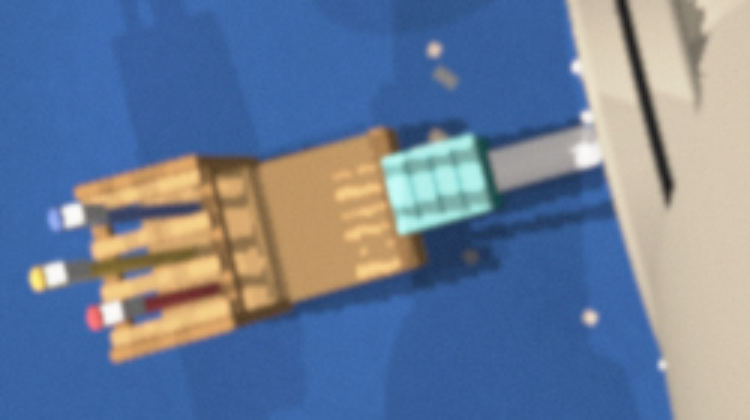

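The box is upright against the stop. In the top view, the gripper hides part of the mug and comb; the side view shows both where they were.

```bash
python3 -c "
from h import *
r.sign_off(); print(readout.get_state()['time_s'])"
```

```text
the job is handed in; nothing more can be done
the job is handed in; nothing more can be done
```

The pill box is on the rail, upright against the wooden stop and let go. I handed the job in at about 35 s on the robot's clock; no verdict is reported.

**What I did**
- **Standing it up:** I gripped the box by its channel-end faces with the tool tilted, turned it about 88° in the air, set it down clear of the rail and let go. The cameras then showed it standing with its lid up.
- **Threading it on:** I took it again across the 46 mm faces, lined it up with the rail using the wrist camera (under 0.2 mm off), and slid it on. Forces stayed at 2 N or less until the stop.
- **Reaching the stop:** Contact came at 164.4 mm of travel against about 164 mm predicted, with about 6 N of push. I then let go and backed the arm away.

**Last checks**
- **Box position:** The box centre measured (0.489, 0.147) from the top camera and (0.491, 0.149) from the side camera. The gripper position at contact gives (0.490, 0.149).
- **Box alignment and height:** The box is in line with the rail to about 1.5° or better. The lid reads 51–53 mm high, which fits the box being down at shelf level and upright.
- **Bystanders:** In the side view the mug, mirror and comb read within about 5 mm of where they started.
- **Disagreements:** The top and side cameras differ by about 2 mm. The top camera's final mug and comb figures are off because the arm was hiding part of both.

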